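Index the sample carousel and hold its knob pressed on the D-shaft

TASK

Turn the round plate of the sample carousel anticlockwise (seen from above) by its red post until the post stands at the green mark on the housing, where the plate clicks in. Then pick up the loose black knob, turn it so that its white pointer is on the side of the flat of the brass D-shaft in the middle of the plate, push it fully onto the shaft and press it down against the shaft's spring as far as it goes. Finish while still holding the knob pressed down with the gripper, the plate still at the green mark; leave the timer and the roll of tape where they are.

Things in the scene. Friction and masses are not known exactly. Their poses are not given: they have to be found in the camera images.
- station: Fixed white round housing of the carousel, 196 mm across its 22 mm high rim; origin under its centre, on the plate's axis. Seen from its centre, a green mark lies on the rim 0.55 rad anticlockwise of its -x direction; a small dark pawl block, top 41 mm up, stands on the rim at +x.
- carousel (a joint): Angle of the aluminium plate (158 mm across, top 40 mm up) about the upright axis through seat, growing anticlockwise from above. It turns from -0.2 to 1.19 and stays where left. A sprung roller gives a click stop at 1.10 (post at the green mark): a hump from 0.9 to 0.99 takes up to 0.25 N m, then the roller draws the plate home. Caps stand 6 mm above the plate, 45 degrees or more from the post.
- post (a point): Point 70 mm above the worktop on the axis of the upright round red post by which the plate is turned, 62 mm from the plate's axis. The post is 14 mm in diameter and stands from 40 to 90 mm above the worktop, with a 3 mm high foot 22 mm across. It is fixed to the plate.
- seat (a point): Top centre of the steel flange (40 mm across) at the brass D-shaft's foot, mid-plate; 53 mm up when not pressed, 7 mm above the 52 mm wide hub. The shaft stands 24 mm above it, is 16 mm in diameter, with one flat 4 mm from its axis towards this frame's -x, where a black line marks the flange; its top 3 mm taper in by 2.5 mm. z is up; the frame turns with the plate.
- shaft (a joint): How far the D-shaft with its flange is pressed down: 0 up, 0.006 m fully down. A spring takes about 4 N to start and 10 N to press it fully down.
- knob_mid (a point): Centre of the loose black knob: 54 mm long (x), 30 mm wide (y, flat grip sides), 40 mm high (z), 50 g, upright on the worktop. Its D-bore, 28 mm deep, opens centrally below with 1 mm clearance; its flat lies towards the knob's -x, the end with the white pointer line. It fits only with its x along the seat's x; fully on, it rests on the flange, this point 20 mm above seat.
- timer: White bench timer, 58 x 72 x 21 mm, loose; origin at the centre of its underside. To be left alone. It and the knob stand to the right of the carousel, one nearer the robot than the other.
- tape: Loose roll of green tape, 75 mm across, 19 mm high, lying to the left of the carousel; origin at the centre of its underside. To be left alone.

How it is judged:
On the way, in this order (a step that is already met when the one before it is completed fails the run):
1. the plate stands at the green stop (1.10 rad, within 0.06) (value of joint carousel between 1.04 and 1.16 rad), for 0.2 s.
2. the knob sits on the D-shaft down to its flange, the plate still at the stop (all of step 1 and z of knob_mid in the frame of seat below 0.0235 m and horizontal distance between knob_mid and seat below 0.004 m and angle between the x axis of knob_mid and the x axis of seat, either way round below 0.25 rad and angle between knob_mid's own z axis and vertical below 0.12 rad), for 0.1 s.
At the end, for the whole second after the job is handed in: Plate at the green stop (1.10 rad, within 0.06); knob fully on the D-shaft (underside within 3.5 mm of the flange, within 4 mm of centre, 0.25 rad of the flat, 0.12 rad of upright); shaft pressed down over 4 of its 6 mm (over 5 N from the knob) and fingers on the knob (over 2 N) (all of step 2 and value of joint shaft above 0.004 m and contact force between the fingers and knob above 2 N and contact force between knob and shaft above 5 N); the arm keeps its last pose, push and grip.
It fails at once if the timer is displaced by more than 30 mm (distance of timer from where it was at the start of the episode above 0.03 m).
It fails at once if the roll of tape is displaced by more than 30 mm (distance of tape from where it was at the start of the episode above 0.03 m).
It also fails if it takes over 58 s, if anything falls off the work surface, if the arm or the gripper's body presses on something with over 40 N, if the wrist force passes 120 N, or if a joint passes its speed limit or range.

ROBOT

A 7-joint arm with a two-finger parallel gripper is mounted at the origin on a cart in front of the work surface, level with it; the furniture and walls round the work are solid. World frame = base frame: x ahead of the robot, y to its left, z up, the work surface at z = 0. Lengths are in m, angles in rad, forces in N, time in s.
With the tool pointing down it reaches from about 0.4 to 0.85 m from the base axis. Payload 4.5 kg.
Tool frame: the origin (TCP) lies between the finger pads; the fingertips stand 11 mm ahead of it and the grasp point (between the pads) lies 8 mm behind it (r.tip_reach is the distance from the TCP to the fingertips, in m); x points along the fingers, y is the direction in which the jaws open and shut, and the axes are right-handed (so a half turn about x gives the same grasp; the last joint's range is limited). The gripper opens to 88 mm and grips with 3 to 60 N. Pads are 18 mm wide; open, the fingers measure 123 mm over their backs; the gripper's body (75 mm by 187 mm) begins 45 mm behind the grasp point.
Start: joints at [1.315, 0.689, -0.195, 1.565, 0.157, 0.902, -0.215], TCP at [0.179, -0.599, 0.25] pointing down, gripper open.
Joint ranges: [-3.01, 3.01], [-0.46, 2.08], [-1.47, 1.51], [0.13, 2.56], [-1, 4.14], [0.04, 2.09], [-2.66, 2.66]. Speed limits (rad/s): [2.57, 2.57, 3.14, 3.14, 3.14, 3.14, 3.14].

INTERFACE

Orientations are given as a unit quaternion [x, y, z, w].
In Python, from plant import r gives the robot as it stands.
- The arm moves only by the tool drive_tool, never from a script. Its argument "deltas" is a list of rows, each a list of 3 entries, a list of its own where there are three numbers: the turn, a rotation vector about the tool's x, y, z in degrees, then the shift along the tool's x, y, z in cm, then the finger opening in cm, from 0 to 8.81. A call has 1 to 12 rows; each row shifts and turns the commanded pose from where the row before left it, along the tool's axes as they then stand; what a row does not reach is not made up. A row lasts 1/12 s, in which the tool goes at most 41.7 mm and 7.16 degrees, less where a joint would pass 70% of its speed; a pose out of reach is approached as far as the arm can. A call is refused whole if a number of a shift passes 4.17 or a number of a turn 7.16, either way. A call with a gripper value outside its range is refused whole. The fingers move at their own pace and stop on an object; "force" is the grip in N (left out, the last holds). Time passes only in rows, so rows that do not move let the fingers close. It gives the time, the measured TCP pose, the force and the opening at its end, in the units of the state.
- r.get_state(): the state, without advancing time (a new reading comes with each control period).
- r.snapshot(name): name is "scene" or "top"; returns a dict with "color" (400x640x3 uint8, red, green, blue), "fov_y" (degrees; the focal length in pixels is half the picture's height over the tangent of half this angle, whatever the lens; pixels are square), "cx", "cy" (the principal point, pixels), "k1" (the pictures are not rectified: a ray, as slopes to the right and down, at radius r is drawn at 1 + k1 r^2 times it, then the intrinsics apply), "extrinsics" (4x4, takes a point from world to camera coordinates). Camera axes: x right, y up, looking along -z (the intrinsics and any distortion apply to the point x, -y, -z); pixel columns grow to the right and rows downward; lengths in m; the calibration is good to about 2 mm. A picture is of the moment at which its call begins. There is no depth.
- r.finish_job(): hands the job in, once; it reports no verdict.
The state is a dict: "clock": time; "q": joint angles; "qd": joint speeds; "joint_torque": joint torques, N m; "tool_pos": TCP position; "eef_rot": TCP orientation; "contact_force": force on the tool from outside, world axes, zero at the start; "moment": the same for the moment, N m; "opening": opening from 0.0 (shut) to 1.0 (fully open).
Only numpy, scipy, OpenCV 4.12 (cv2) and the standard library are available. Lean on these libraries where they do the work, as an engineer would, in place of code of your own. Each camera call takes 0.05 s, during which the arm holds its last target. There are 200 camera calls.

## Working session

There is one attempt and no reset: what is moved stays moved. The work goes in short steps, Python scripts to look and compute and a tool call to move; the robot and the scene stay as the last step left them, time stands still between calls to the robot, and variables do not carry over. Pictures are saved under pics/ and viewed, about 8 in all and at most 12, crops included, and the job is handed in when it is done.

Besides the shell and the picture viewer there is one more tool, called by a JSON object that holds its "method" and its "body", one argument or row to a line. drive_tool: Moves the arm, as the interface text tells. Its arguments: {"type":"object","properties":{"deltas":{"type":"array","items":{"type":"array"}},"force":{"type":"number"}},"required":["deltas"]}

```bash
ls; mkdir -p pics; cat > h.py <<'E'
import numpy as np, cv2
from plant import r
from scipy.spatial.transform import Rotation as R
def snap(name, fn):
    s=r.snapshot(name); cv2.imwrite(f'pics/{fn}.png', s['color'][:,:,::-1]); np.save(f'pics/{fn}.npy',s,allow_pickle=True); return s
def load(fn): return np.load(f'pics/{fn}.npy',allow_pickle=True).item()
def f_(s): return 200/np.tan(np.radians(s['fov_y'])/2)
def unproj(s,u,v,z):
    f=f_(s); d=np.array([(u-s['cx'])/f,(v-s['cy'])/f]); p=d.copy()
    for _ in range(30): p=d/(1+s['k1']*(p@p))
    E=np.array(s['extrinsics']); Rm,t=E[:3,:3],E[:3,3]
    ray=Rm.T@np.array([p[0],-p[1],-1]); c=-Rm.T@t
    return c+ray*(z-c[2])/ray[2]
def proj(s,P):
    E=np.array(s['extrinsics']); c=E[:3,:3]@np.array(P)+E[:3,3]
    p=np.array([c[0],-c[1]])/-c[2]; p=p*(1+s['k1']*(p@p)); return p*f_(s)+[s['cx'],s['cy']]
def st():
    s=r.get_state(); M=R.from_quat(s['eef_rot']).as_matrix()
    print('t',round(s['clock'],2),'pos',np.round(s['tool_pos'],4),'\nM',np.round(M,3).tolist(),'\nF',np.round(s['contact_force'],2),'op',round(s['opening'],3),'q',np.round(s['q'],3)); return s,M
E
python3 - <<'E'
from h import *
for n in('scene','top'):
    s=snap(n,n+'0'); print(n,s['fov_y'],s['cx'],s['cy'],s['k1'],np.round(s['extrinsics'],3).tolist())
st()
a=cv2.imread('pics/scene0.png');b=cv2.imread('pics/top0.png')
E
```

```text
pics
scene 48.45644434952868 323.5385682454663 189.1272185023351 -0.12074729601821528 [[-0.502, -0.865, 0.011, 0.322], [0.646, -0.366, 0.67, -0.386], [-0.576, 0.343, 0.742, -0.857], [0.0, 0.0, 0.0, 1.0]]
top 46.283637972357894 315.96559089982264 194.04438575286667 -0.12549847518672796 [[0.025, -1.0, 0.004, 0.036], [0.995, 0.025, 0.097, -0.561], [-0.097, 0.001, 0.995, -1.285], [0.0, 0.0, 0.0, 1.0]]
t 0.1 pos [ 0.1784 -0.5984  0.249 ] 
M [[-0.001, 0.286, -0.958], [0.001, -0.958, -0.286], [-1.0, -0.002, 0.0]] 
F [ 0.29 -0.5  -0.16] op 1.001 q [ 1.315  0.69  -0.194  1.566  0.157  0.902 -0.215]
```

View pics/top0.png

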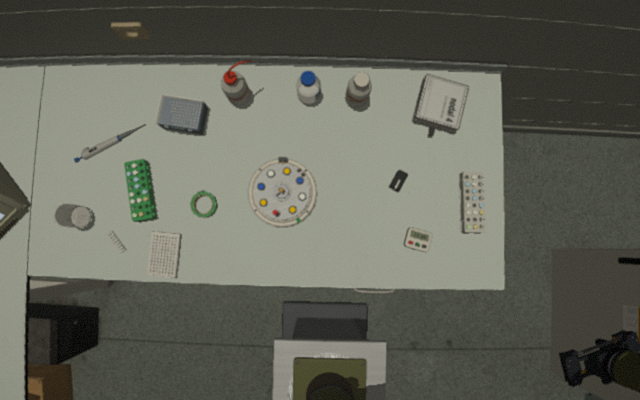

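View pics/scene0.png

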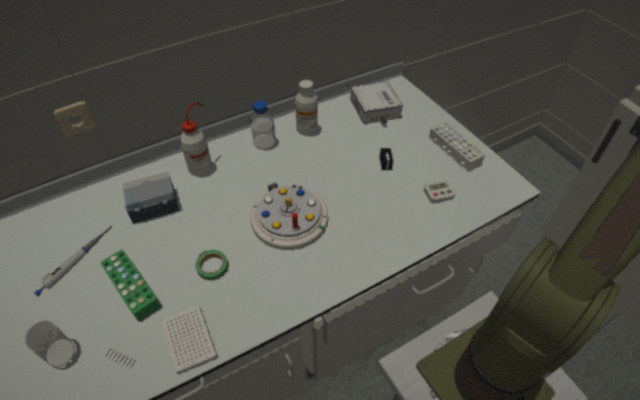

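The overview shows the carousel at about (282,192) in top, with the post low-left of centre at (277,213). The knob is at (398,181), the timer at (418,239) and the tape at (204,204). Next I'll enlarge these.

```bash
python3 - <<'E'
from h import *
a=cv2.imread('pics/scene0.png');b=cv2.imread('pics/top0.png')
def crop(im,u,v,w,h,k): return cv2.resize(im[v:v+h,u:u+w],None,fx=k,fy=k,interpolation=cv2.INTER_CUBIC)
L=np.vstack([crop(b,240,150,80,80,5),crop(b,380,162,40,20*1+20,5)[:200].repeat(1,0) if 0 else np.hstack([crop(b,380,160,40,40,5),crop(a,366,138,40,40,5)])])
Rr=crop(a,244,174,90,80,4)
Rr=crop(a,246,174,80,80,5)
top=np.hstack([L[:400],Rr]); bot=np.hstack([L[400:],np.zeros((200,400,3),np.uint8)])
im=np.vstack([top,bot]); im=np.clip(im*1.4,0,255).astype(np.uint8)
cv2.imwrite('pics/c1.png',im)
E
```

```text
(no output)
```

View pics/c1.png

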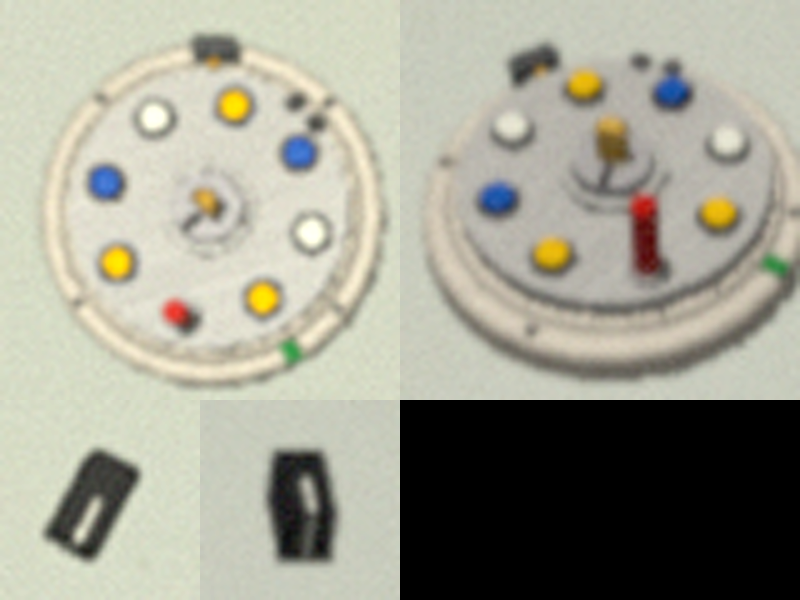

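The crop shows, in top crop pixels:
- Post top at (177,312).
- Shaft top at (206,198).
- Flat line running toward (185,228).
- Pawl at (216,48).
- Green mark at (291,352).
- Knob outline with corners (97,450), (140,473), (95,560) and (43,537). Its pointer is at the lower-left end.

Next I'll fit the station and the knob.

```bash
cat > fit.py <<'E'
from h import *
from scipy.optimize import least_squares
T=load('top0');S=load('scene0')
t=lambda x,y:(240+(x+.5)/5-.5,150+(y+.5)/5-.5)
s=lambda x,y:(246+(x-400+.5)/5-.5,174+(y+.5)/5-.5)
def rot(a): return np.array([np.cos(a),np.sin(a)])
# params: cx,cy,yaw,theta ; separate station params
def pts(p):
    c=p[:2]; w=p[2]; th=p[3]
    post=c+.062*rot(w+np.pi-.55+th); g=c+.0925*rot(w+np.pi+.55)
    return post,g
def res(p):
    post,g=pts(p); c=p[:2]; o=[]
    pc=c
    for cam,(pu,gu,su) in ((T,(t(177,313),t(291,352),t(213,213))),(S,(s(645,203),s(775,265),None))):
        o+=list(proj(cam,[*post,.09])-pu)+list(proj(cam,[*g,.022])-gu)
        if su: o+=list(proj(cam,[*c,.022])-su)
    return o
f=least_squares(res,[.55,.06,0,0]);print('station',np.round(f.x,4),'res',np.round(f.fun,2)); post,g=pts(f.x); print('post',post,'green',g)
print('shaft top T',unproj(T,*t(206,198),.077),'S',unproj(S,*s(611,124),.077))
a=unproj(T,*t(212,205),.053);b=unproj(T,*t(186,227),.053);print('flat dir deg T',np.degrees(np.arctan2(*(b-a)[1::-1])))
a=unproj(S,*s(606,172),.053);b=unproj(S,*s(602,189),.053);print('flat pts S',a,b)
# knob
def mom(m):
    M=cv2.moments(m.astype(np.uint8),True);return np.array([M['m10']/M['m00'],M['m01']/M['m00'],M['mu20']/M['m00'],M['mu11']/M['m00'],M['mu02']/M['m00']])
def model(cam,p,h=.04):
    c=np.array([*p[:2],h/2]);Rz=R.from_euler('z',p[2]).as_matrix()
    P=[c+Rz@(np.array([i*.054,j*.03,k*h])/2) for i in(-1,1) for j in(-1,1) for k in(-1,1)]
    uv=np.array([proj(cam,q) for q in P]); lo=uv.min(0)-3
    m=np.zeros((600,900),np.uint8);hull=cv2.convexHull(((uv-lo)*16).astype(np.float32))
    M=cv2.moments(hull); c=np.array([M['m10'],M['m01']])/M['m00']/16+lo
    return np.array([*c,M['mu20']/M['m00']/256,M['mu11']/M['m00']/256,M['mu02']/M['m00']/256])
obs=[]
for cam,(u,v) in((T,(380,160)),(S,(366,138))):
    g_=cv2.cvtColor(cam['color'],cv2.COLOR_RGB2GRAY)[v:v+40,u:u+40].astype(float)
    bg=np.median(g_); big=cv2.resize(g_,None,fx=8,fy=8,interpolation=cv2.INTER_CUBIC)
    m=big<(bg+25)/2; n,l,stt,_=cv2.connectedComponentsWithStats(m.astype(np.uint8)); k=1+np.argmax(stt[1:,4]); m=l==k
    cs,_=cv2.findContours(m.astype(np.uint8),0,1); m2=np.zeros(m.shape,np.uint8); cv2.drawContours(m2,cs,-1,1,-1)
    o=mom(m2); obs.append(np.array([(o[0]+.5)/8-.5+u,(o[1]+.5)/8-.5+v,*(o[2:]/64)]))
fk=least_squares(lambda p:np.concatenate([model(T,p)-obs[0],model(S,p)-obs[1]])*np.array([3,3,1,1,1]*2),[.6,-.2,-.44],diff_step=1e-4)
print('knob',np.round(fk.x,4),np.degrees(fk.x[2]),np.round(fk.fun,2))
E
python3 fit.py
```

```text
station [0.565  0.1468 0.0065 0.3611] res [ 0.04 -0.42  0.48  0.03 -0.45 -0.5   0.1   0.22  0.24  0.67]
post [0.50401154 0.15809421] green [0.48644022 0.09798675]
shaft top T [0.56618521 0.14565286 0.077     ] S [0.56589638 0.1451049  0.077     ]
flat dir deg T 131.97030521702342
flat pts S [0.55849421 0.15295096 0.053     ] [0.5498749  0.15952165 0.053     ]
knob [ 0.6061 -0.1822 -0.4544] -26.035277658001313 [ 0.82 -0.52  1.51 -0.17  2.87 -0.42  0.95  2.26  0.23  5.07]
```

{"method": "drive_tool", "body": {
  "deltas": [
    [[6,0,0],[0,0,0],8],
    [[6,0,0],[0,0,0],6],
    [[4.5,0,0],[0,0,0],4],
    [[0,0,0],[0.3,-2.0,-2.4],4],
    [[0,0,0],[0.3,-2.2,-2.4],4],
    [[0,0,0],[0.3,-2.2,-2.4],4],
    [[0,0,0],[0.3,-2.2,-2.4],4],
    [[0,0,0],[0.3,-2.2,-2.4],4],
    [[0,0,0],[0.3,-2.2,-2.4],4],
    [[0,0,0],[0.3,-2.2,-2.4],4],
    [[0,0,0],[0.3,-2.2,-2.4],4],
    [[0,0,0],[0.3,-2.2,-2.4],4]
  ]
}}

```text
clock: 1.1
tool_pos: [0.3951, -0.4012, 0.2223]
eef_rot: [-0.707, -0.001, 0.707, -0.0]
contact_force: [1.0, -0.2, 0.3]
opening: 0.455
```

{"method": "drive_tool", "body": {
  "deltas": [
    [[0,0,0],[0.3,-3.0,-0.8],4],
    [[0,0,0],[0.3,-3.7,-0.8],4],
    [[0,0,0],[0.3,-3.7,-0.8],4],
    [[0,0,0],[0.3,-3.7,-0.8],4],
    [[0,0,0],[0.3,-3.7,-0.8],4],
    [[0,0,0],[0.3,-3.7,-0.8],4],
    [[0,0,0],[0.3,-3.7,-0.8],4],
    [[0,0,0],[0.3,-3.7,-0.8],4],
    [[0,0,0],[0.3,-3.7,-0.8],4],
    [[0,0,0],[0.2,-3.7,-0.8],4],
    [[0,0,0],[0,-3.7,-0.8],4],
    [[0,0,0],[0,-3.0,-0.8],4]
  ]
}}

```text
clock: 2.1
tool_pos: [0.4893, 0.0309, 0.1933]
eef_rot: [-0.707, -0.002, 0.707, -0.001]
contact_force: [0.4, 0.4, 0.7]
opening: 0.454
```

```bash
python3 -c "
from h import *
st()"
```

```text
t 2.1 pos [0.4893 0.0309 0.1933] 
M [[-0.001, 0.004, -1.0], [0.001, -1.0, -0.004], [-1.0, -0.001, 0.001]] 
F [0.37 0.35 0.7 ] op 0.454 q [-0.177  0.607  0.032  2.03  -0.04   0.506 -1.682]
```

{"method": "drive_tool", "body": {
  "deltas": [
    [[0,0,0],[0.5,-3.2,-0.3],4],
    [[0,0,0],[0.8,-3.2,-0.3],4],
    [[0,0,0],[0.8,-3.2,-0.4],4],
    [[0,0,0],[0.8,-2.7,-0.4],4],
    [[0,0,0],[0.5,0,0],4],
    [[0,0,0],[0,0,0],4]
  ]
}}

```text
clock: 2.6
tool_pos: [0.5023, 0.1525, 0.1584]
eef_rot: [-0.706, -0.002, 0.708, -0.002]
contact_force: [0.3, -0.6, 0.1]
opening: 0.455
```

```bash
python3 - <<'E'
from h import *
s=snap('scene','s1');t=snap('top','t1')
a=s['color'][150:270,230:340,::-1];b=t['color'][140:260,230:340,::-1]
im=np.hstack([cv2.resize(x,None,fx=3.6,fy=3.6,interpolation=cv2.INTER_CUBIC) for x in(a,b)])
cv2.imwrite('pics/c2.png',np.clip(im*1.4,0,255).astype(np.uint8)); st()
E
```

```text
t 2.7 pos [0.5029 0.1494 0.1595] 
M [[-0.001, 0.001, -1.0], [-0.001, -1.0, -0.001], [-1.0, 0.001, 0.001]] 
F [-0.47 -0.95 -0.42] op 0.453 q [-0.415  0.699  0.061  1.959 -0.082  0.488 -1.865]
```

View pics/c2.png

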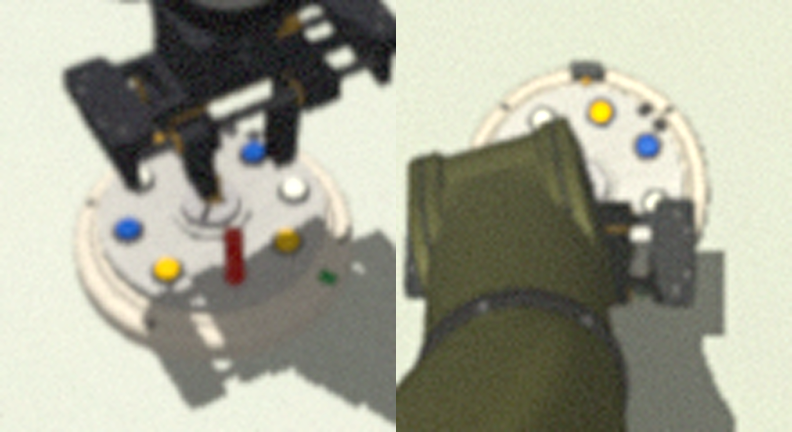

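{"method": "drive_tool", "body": {
  "deltas": [
    [[0,0,0],[1.0,-0.8,-0.1],4],
    [[0,0,0],[1.8,0,0],4],
    [[0,0,0],[1.8,0,0],4],
    [[0,0,0],[1.8,0,0],4],
    [[0,0,0],[1.8,0,0],4],
    [[0,0,0],[0.9,0,0],4],
    [[0,0,0],[0,0,0],4]
  ]
}}

```text
clock: 3.28
tool_pos: [0.5032, 0.1576, 0.0669]
eef_rot: [-0.706, 0.0, 0.708, -0.001]
contact_force: [-0.1, -0.2, -0.4]
opening: 0.456
```

```bash
python3 -c "
from h import *
st()"
```

```text
t 3.28 pos [0.5032 0.1576 0.0669] 
M [[-0.003, 0.0, -1.0], [-0.001, -1.0, -0.0], [-1.0, 0.001, 0.003]] 
F [-0.09 -0.16 -0.43] op 0.456 q [-0.412  0.866  0.036  1.991 -0.095  0.29  -1.869]
```

{"method": "drive_tool", "body": {
  "deltas": [
    [[0,0,0],[0,0,0],1.0],
    [[0,0,0],[0,0,0],1.0],
    [[0,0,0],[0,0,0],1.0],
    [[0,0,0],[0,0,0],1.0],
    [[0,0,0],[0,0,0],1.0]
  ],
  "force": 8
}}

```text
clock: 3.7
tool_pos: [0.5047, 0.1589, 0.0695]
eef_rot: [0.708, 0.001, -0.707, 0.0]
contact_force: [0.1, 0.6, 3.2]
opening: 0.152
```

{"method": "drive_tool", "body": {
  "deltas": [
    [[0,0,0],[0,0.57,0.07],1.0],
    [[0,0,0],[0,0.57,0.03],1.0],
    [[0,0,0],[0,0.57,-0.03],1.0],
    [[0,0,0],[0,0.57,-0.08],1.0],
    [[0,0,0],[0,0.56,-0.13],1.0],
    [[0,0,0],[0,0.54,-0.18],1.0],
    [[0,0,0],[0,0.52,-0.24],1.0],
    [[0,0,0],[0,0.51,-0.28],1.0],
    [[0,0,0],[0,0,0],1.0],
    [[0,0,0],[0,0,0],1.0]
  ]
}}

```text
clock: 4.53
tool_pos: [0.5129, 0.1133, 0.0686]
eef_rot: [-0.707, 0.0, 0.707, -0.0]
contact_force: [-0.8, -0.4, 3.8]
opening: 0.156
```

```bash
python3 -c "
from h import *
st()"
```

```text
t 4.53 pos [0.5129 0.1133 0.0686] 
M [[-0.0, 0.0, -1.0], [-0.001, -1.0, -0.0], [-1.0, 0.001, 0.0]] 
F [-0.8  -0.35  3.8 ] op 0.156 q [-0.321  0.861  0.025  1.999 -0.064  0.283 -1.813]
```

{"method": "drive_tool", "body": {
  "deltas": [
    [[0,0,0],[0,0,0],4],
    [[0,0,0],[0,0,0],4],
    [[0,0,0],[-1,0,0],4],
    [[0,0,0],[-3,0,0],5],
    [[0,0,0],[-3.5,0,0],6],
    [[0,0,0],[-3.5,2,0],6],
    [[0,0,0],[-1.5,3.5,-1],6],
    [[0,0,0],[0,3.7,-1],6],
    [[0,0,0],[0,3.7,-1],6],
    [[0,0,0],[0,3.7,-1],6],
    [[0,0,0],[0,3.7,-1],6],
    [[0,0,0],[0,3.7,-1],6]
  ]
}}

```text
clock: 5.53
tool_pos: [0.5732, -0.1274, 0.1945]
eef_rot: [0.707, 0.0, -0.707, 0.001]
contact_force: [0.8, -0.3, 0.9]
opening: 0.681
```

```bash
python3 - <<'E'
from h import *
s=snap('scene','s2');t=snap('top','t2')
a=s['color'][174:254,246:326,::-1];b=t['color'][150:230,240:320,::-1]
im=np.hstack([cv2.resize(x,None,fx=5,fy=5,interpolation=cv2.INTER_CUBIC) for x in(b,a)])
a=s['color'][188:228,269:309,::-1];b=t['color'][170:210,262:302,::-1]
im2=np.hstack([cv2.resize(x,None,fx=10,fy=10,interpolation=cv2.INTER_CUBIC)[:200] if 0 else cv2.resize(x[10:30],None,fx=10,fy=10,interpolation=cv2.INTER_CUBIC) for x in(b,a)])
cv2.imwrite('pics/c3.png',np.clip(np.vstack([im,im2])*1.3,0,255).astype(np.uint8)); st()
E
```

```text
t 5.63 pos [ 0.5736 -0.1351  0.1946] 
M [[0.002, -0.01, -1.0], [-0.007, -1.0, 0.01], [-1.0, 0.007, -0.003]] 
F [-1.11 -0.08 -0.26] op 0.683 q [ 0.148  0.708  0.003  1.742  0.007  0.689 -1.436]
```

View pics/c3.png

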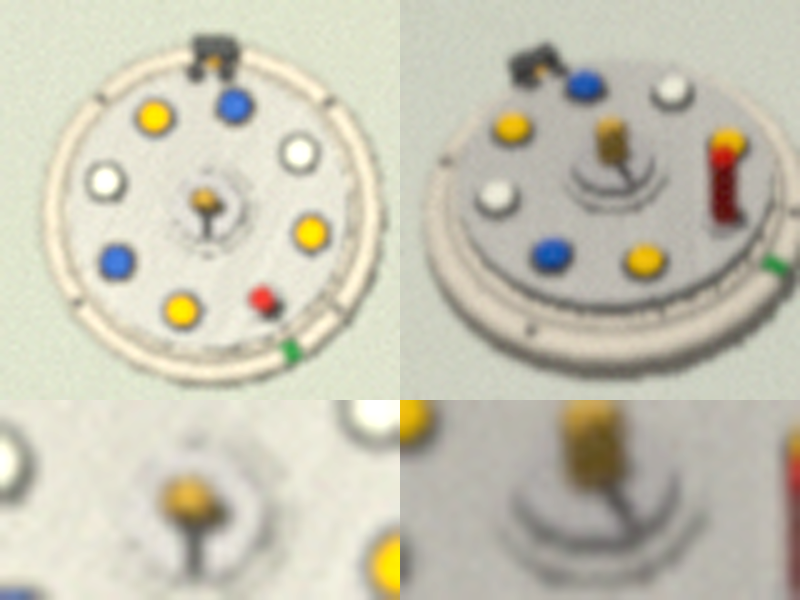

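The plate has clicked in: the roller now sits symmetrically under the pawl. The post top is at (263,299), and the flat line points straight down in top, from (207,208) to (206,237). I'll measure both.

```bash
cat > fit2.py <<'E'
import fit
from fit import *
print('----')
pt=unproj(T,*t(263,299),.09); ps=unproj(S,*s(723,157),.09); print('post',pt,ps)
for P in(pt,ps): d=P[:2]-f.x[:2]; print('theta',(np.arctan2(d[1],d[0])-f.x[2]-np.pi+.55)%(2*np.pi), np.hypot(*d))
for cam,q,a,b in((T,t,(207,208),(206,237)),(S,s,(612,165),(632,189))):
    A=unproj(cam,*q(*a),.053);B=unproj(cam,*q(*b),.053); print('line',A,B,np.degrees(np.arctan2(*(B-A)[1::-1]))%360)
print('shaft top',unproj(T,*t(205,197),.077),unproj(S,*s(611,125),.077))
c=[*f.x[:2],.053]; print('centre T',(proj(T,c)-[240,150])*5+2,'S',(proj(S,c)-[246,174])*5+[402,2])
print('timer',unproj(T,418,239,.02),'tape',unproj(T,204,204,.02))
E
python3 fit2.py | sed -n '/----/,$p'
```

```text
----
post [0.51154724 0.11259282 0.09      ] [0.51122594 0.11315257 0.09      ]
theta 1.1135468114582237 0.0634720486265055
theta 1.1033859508756665 0.0634437314779038
line [0.56320219 0.14671184 0.053     ] [0.54717447 0.1467448  0.053     ] 179.8821773396673
line [0.56102256 0.14835999 0.053     ] [0.54268039 0.14681701 0.053     ] 184.80849891040708
shaft top [0.56671454 0.14621114 0.077     ] [0.56532506 0.14539656 0.077     ]
centre T [206.85977183 204.77616726] S [611.07476289 158.45882205]
timer [ 0.44116266 -0.24007827  0.02      ] tape [0.52461672 0.36654208 0.02      ]
```

{"method": "drive_tool", "body": {
  "deltas": [
    [[0,0,0],[1,2.4,-1.6],6],
    [[0,0,0],[2,2.3,-1.6],6],
    [[6.5,0,0],[2,0,0],6],
    [[6.5,0,0],[2,0,0],6],
    [[6.5,0,0],[2,0,0],6],
    [[6.5,0,0],[1,0,0],6],
    [[0,0,0],[0,0,0],6],
    [[0,0,0],[0,0,0],6]
  ]
}}

```text
clock: 6.3
tool_pos: [0.605, -0.1717, 0.0938]
eef_rot: [-0.689, 0.157, 0.69, 0.157]
contact_force: [-0.3, 0.4, 0.3]
opening: 0.681
```

```bash
python3 - <<'E'
from h import *
_,M=st(); p=np.array(_['tool_pos']); print('tool cm',100*M.T@(np.array([.6061,-.1822,.021])-p),'yaw y',np.degrees(np.arctan2(M[1,1],M[0,1])))
E
```

```text
t 6.3 pos [ 0.605  -0.1717  0.0938] 
M [[-0.001, -0.433, -0.901], [-0.0, -0.901, 0.433], [-1.0, 0.001, 0.001]] 
F [-0.35  0.39  0.25] op 0.681 q [ 0.149  0.902  0.099  1.674 -0.142  0.574 -1.689]
tool cm [ 7.27578597  0.89128637 -0.55544182] yaw y -115.68407746073655
```

{"method": "drive_tool", "body": {
  "deltas": [
    [[0,0,0],[1.4,0.9,-0.55],6],
    [[0,0,0],[1.4,0,0],6],
    [[0,0,0],[1.4,0,0],6],
    [[0,0,0],[1.4,0,0],6],
    [[0,0,0],[1.2,0,0],6],
    [[0,0,0],[0.45,0,0],6],
    [[0,0,0],[0,0,0],6]
  ]
}}

```text
clock: 6.88
tool_pos: [0.6051, -0.1822, 0.0193]
eef_rot: [-0.688, 0.158, 0.69, 0.158]
contact_force: [-0.0, -0.1, -0.3]
opening: 0.681
```

```bash
python3 - <<'E'
from h import *
_,M=st(); p=np.array(_['tool_pos']); print('tool cm',100*M.T@(np.array([.6061,-.1822,.021])-p))
E
```

```text
t 6.88 pos [ 0.6051 -0.1822  0.0193] 
M [[-0.003, -0.436, -0.9], [0.001, -0.9, 0.436], [-1.0, 0.0, 0.003]] 
F [-0.01 -0.06 -0.27] op 0.681 q [ 0.178  1.02   0.076  1.67  -0.148  0.461 -1.671]
tool cm [-0.17501249 -0.03942832 -0.09154365]
```

{"method": "drive_tool", "body": {
  "deltas": [
    [[0,0,0],[0,0,0],2],
    [[0,0,0],[0,0,0],2],
    [[0,0,0],[0,0,0],2],
    [[0,0,0],[0,0,0],2],
    [[0,0,0],[0,0,0],2],
    [[0,0,0],[0,0,0],2],
    [[0,0,0],[-0.5,0,0],2],
    [[0,0,0],[-2.5,0,0],2],
    [[0,0,0],[-3,0,0],2],
    [[0,0,0],[-3,0,0],2],
    [[0,0,0],[-3,0,0],2],
    [[0,0,0],[-2,0,0],2]
  ],
  "force": 30
}}

```text
clock: 7.88
tool_pos: [0.607, -0.1832, 0.1644]
eef_rot: [0.69, -0.159, -0.688, -0.158]
contact_force: [0.2, -0.6, -0.3]
opening: 0.337
```

{"method": "drive_tool", "body": {
  "deltas": [
    [[-6.6,0,0],[0,0,0],2],
    [[-6.6,0,0],[0,0,0],2],
    [[-6.6,0,0],[0,0,0],2],
    [[-6.6,0,0],[0,0,0],2],
    [[0,0,0],[0,-3,0.4],2],
    [[0,0,0],[0,-4,0.5],2],
    [[0,0,0],[0,-4,0.5],2],
    [[0,0,0],[0,-4,0.5],2],
    [[0,0,0],[0,-4,0.5],2],
    [[0,0,0],[0,-4,0.5],2],
    [[0,0,0],[0,-3.5,0.5],2],
    [[0,0,0],[0,-3,0.4],2]
  ]
}}

```text
clock: 8.88
tool_pos: [0.5646, 0.1153, 0.1615]
eef_rot: [-0.707, -0.004, 0.707, -0.004]
contact_force: [0.9, -0.5, -0.7]
opening: 0.34
```

{"method": "drive_tool", "body": {
  "deltas": [
    [[0,0,0],[0.5,-2,0.2],2],
    [[0,0,0],[1,-1,0.2],2],
    [[0,0,0],[0.5,0,0],2],
    [[0,0,0],[0,0,0],2]
  ]
}}

```text
clock: 9.22
tool_pos: [0.5604, 0.1404, 0.1398]
eef_rot: [-0.706, -0.002, 0.708, -0.004]
contact_force: [-1.0, -1.6, -0.5]
opening: 0.341
```

```bash
python3 - <<'E'
from h import *
_,M=st(); p=np.array(_['tool_pos']); print('tool cm',100*M.T@(np.array([.5645,.1464,.1])-p),'yaw y',np.degrees(np.arctan2(M[1,1],M[0,1])))
s=snap('scene','s3')
a=s['color'][140:240,236:346,::-1]
cv2.imwrite('pics/c4.png',np.clip(cv2.resize(a,None,fx=6,fy=6,interpolation=cv2.INTER_CUBIC)*1.5,0,255).astype(np.uint8))
E
```

```text
t 9.22 pos [0.5604 0.1404 0.1398] 
M [[-0.003, 0.009, -1.0], [-0.002, -1.0, -0.009], [-1.0, 0.002, 0.003]] 
F [-1.02 -1.64 -0.51] op 0.341 q [-0.357  0.78   0.054  1.811 -0.07   0.555 -1.821]
tool cm [ 3.97305108 -0.60528545 -0.43105793] yaw y -89.51157182118098
```

View pics/c4.png

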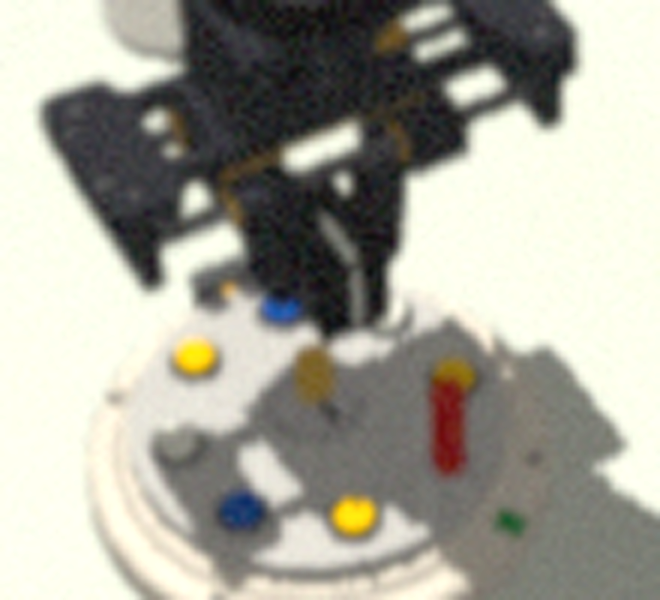

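The knob hangs above the plate with its white pointer toward the robot, on the flat's side. On its front face the line runs from the kink at (355,262) to its bottom at (360,322). I'll check the in-grip offset against a projection.

```bash
python3 - <<'E'
from h import *
s=load('s3')
for dx in(-.004,0,.004):
  for z in(.1605,.1205):
    uv=proj(s,[.5604-.027+dx,.1404,z]); print(dx,z,(uv-[236,140])*6+2.5)
E
```

```text
-0.004 0.1605 [358.13121431 266.04686154]
-0.004 0.1205 [361.88548816 336.70032801]
0 0.1605 [353.16568446 259.21697158]
0 0.1205 [357.05202051 329.90732942]
0.004 0.1605 [348.22383701 252.41916799]
0.004 0.1205 [352.24078271 323.14493249]
```

{"method": "drive_tool", "body": {
  "deltas": [
    [[0,0,0],[1,-0.6,-0.5],2],
    [[0,0,0],[1.2,0,0],2],
    [[0,0,0],[1.2,0,0],2],
    [[0,0,0],[0.4,0,0],2],
    [[0,0,0],[0,0,0],2],
    [[0,0,0],[0,0,0],2]
  ]
}}

```text
clock: 9.77
tool_pos: [0.5661, 0.1474, 0.1026]
eef_rot: [-0.707, -0.003, 0.707, -0.003]
contact_force: [1.7, 0.3, -0.6]
opening: 0.33
```

```bash
python3 - <<'E'
from h import *
_,M=st(); p=np.array(_['tool_pos']); print('tool cm',100*M.T@(np.array([.5655,.1464,.1])-p),'yaw y',np.degrees(np.arctan2(M[1,1],M[0,1])))
E
```

```text
t 9.77 pos [0.5661 0.1474 0.1026] 
M [[-0.001, 0.008, -1.0], [-0.001, -1.0, -0.008], [-1.0, 0.001, 0.001]] 
F [ 1.7   0.3  -0.58] op 0.33 q [-0.361  0.845  0.047  1.808 -0.074  0.491 -1.826]
tool cm [0.26132321 0.09821793 0.05665353] yaw y -89.52110688066645
```

{"method": "drive_tool", "body": {
  "deltas": [
    [[0,0,0],[0.2,0.07,0.05],2],
    [[0,0,0],[0.3,0,0],2],
    [[0,0,0],[0.3,0,0],2],
    [[0,0,0],[0.3,0,0],2],
    [[0,0,0],[0.3,0,0],2],
    [[0,0,0],[0,0,0],2]
  ]
}}

```text
clock: 10.27
tool_pos: [0.5655, 0.1471, 0.0886]
eef_rot: [-0.707, -0.003, 0.707, -0.003]
contact_force: [-0.3, -0.8, -0.6]
opening: 0.334
```

{"method": "drive_tool", "body": {
  "deltas": [
    [[0,0,0],[0.3,0,0],2],
    [[0,0,0],[0.3,0,0],2],
    [[0,0,0],[0.3,0,0],2],
    [[0,0,0],[0.3,0,0],2],
    [[0,0,0],[0.2,0,0],2],
    [[0,0,0],[0,0,0],2]
  ]
}}

```text
clock: 10.77
tool_pos: [0.5657, 0.1472, 0.0749]
eef_rot: [-0.707, -0.003, 0.707, -0.003]
contact_force: [-0.1, -0.4, 0.2]
opening: 0.334
```

{"method": "drive_tool", "body": {
  "deltas": [
    [[0,0,0],[0.2,0,0],2],
    [[0,0,0],[0.2,0,0],2],
    [[0,0,0],[0,0,0],2],
    [[0,0,0],[0,0,0],2]
  ],
  "force": 40
}}

```text
clock: 11.1
tool_pos: [0.5659, 0.1472, 0.0716]
eef_rot: [0.707, 0.003, -0.707, 0.003]
contact_force: [-2.3, 0.1, 6.6]
opening: 0.335
```

{"method": "drive_tool", "body": {
  "deltas": [
    [[0,0,0],[0.2,0,0],2],
    [[0,0,0],[0.2,0,0],2],
    [[0,0,0],[0,0,0],2],
    [[0,0,0],[0,0,0],2]
  ]
}}

```text
clock: 11.43
tool_pos: [0.5659, 0.1471, 0.0687]
eef_rot: [0.707, 0.003, -0.707, 0.003]
contact_force: [-4.2, -0.2, 14.7]
opening: 0.338
```

{"method": "drive_tool", "body": {
  "deltas": [
    [[0,0,0],[0.2,0,0],2],
    [[0,0,0],[0.1,0,0],2],
    [[0,0,0],[0,0,0],2],
    [[0,0,0],[0,0,0],2]
  ]
}}

```text
clock: 11.77
tool_pos: [0.5659, 0.1472, 0.0684]
eef_rot: [0.708, 0.003, -0.707, 0.003]
contact_force: [-8.2, -1.9, 36.3]
opening: 0.335
```

{"method": "drive_tool", "body": {
  "deltas": [
    [[0,0,0],[-0.15,0,0],2],
    [[0,0,0],[0,0,0],2],
    [[0,0,0],[0,0,0],2]
  ]
}}

```text
clock: 12.02
tool_pos: [0.5659, 0.1472, 0.0686]
eef_rot: [0.707, 0.003, -0.707, 0.003]
contact_force: [-6.0, -0.7, 26.2]
opening: 0.336
```

```bash
python3 - <<'E'
from h import *
s=snap('scene','s4');t=snap('top','t4'); st()
a=s['color'][140:250,236:336,::-1];b=t['color'][145:255,235:335,::-1]
cv2.imwrite('pics/c5.png',np.clip(cv2.resize(np.hstack([a,b]),None,fx=4,fy=4,interpolation=cv2.INTER_CUBIC)*1.5,0,255).astype(np.uint8))
for z in(.087,.047): print(z,(proj(s,[.5645-.027,.1466,z])-[236,140])*4+1.5)
print('post',(proj(s,[.5115,.113,.09])-[236,140])*4+1.5)
E
```

```text
t 12.12 pos [0.5659 0.1472 0.0686] 
M [[0.001, 0.009, -1.0], [0.0, -1.0, -0.009], [-1.0, -0.0, -0.001]] 
F [-6.24 -1.53 25.  ] op 0.334 q [-0.356  0.9    0.04   1.82  -0.076  0.422 -1.824]
0.087 [227.44524358 256.5287047 ]
0.047 [230.1515851  298.93501747]
post [298.30124186 261.09196339]
```

View pics/c5.png

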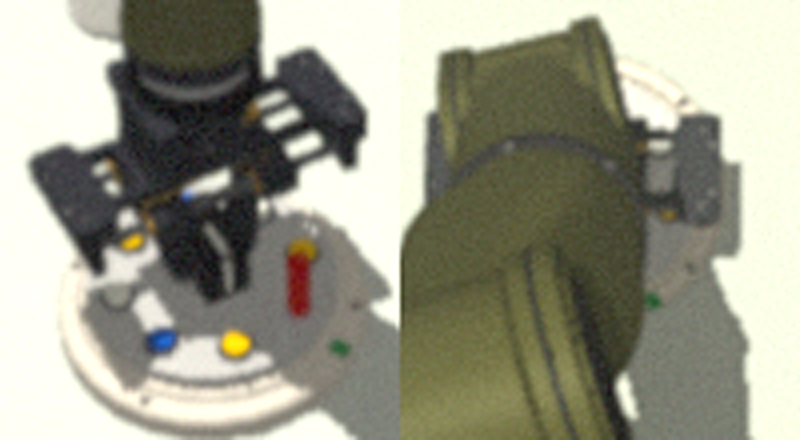

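```bash
python3 - <<'E'
from h import *
print(r.finish_job()); st()
E
```

```text
the job is handed in; nothing more can be done
None
the job is handed in; nothing more can be done
```

I turned the plate to the green mark, where it clicked in. Then I pushed the knob onto the shaft with its pointer on the flat's side, pressed it down, and handed the job in at about 12.1 s. The gripper was still holding the knob down at about 25 N. The hand-in gave no verdict, and the state could not be read afterwards.

What the last checks showed:
- **Plate:** After the turn I measured 1.10–1.11 rad from both cameras, with the roller centred under the pawl. In the last picture the post top was within about 1 mm of where it stood after the click.
- **Knob fit:** It went down freely until the tool was at 74.9 mm. The force was 6.6 N at 71.6 mm, and it met a hard stop at about 68.5 mm. That matches the 6 mm stroke and the spring figures, so I take it as fully on and pressed. In the last picture the lower front edge of the knob was where a fully pressed knob should be.
- **Grip:** The fingers were set to 40 N and open about 29.5 mm, which fits the 30 mm knob.

Three things were less certain:
- **Side force:** About 6 N remained on the tool at the end, probably from a 1–2 mm offset between the grasp and the shaft. I left it, as it did not stop the knob seating.
- **Flat direction:** The two cameras differed by about 5° (180° and 185°). I set the knob to about 180.5° and it seated without force.
- **Timer and tape:** I kept well clear of them, but did not re-measure their positions at the end.

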